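# Trip the weighted pawl and lower the ratchet work stand

## Robot

A 6-joint arm with a two-finger parallel gripper is mounted at the origin on a cart in front of the work surface, level with it; the furniture and walls round the work are solid. World frame = base frame: x ahead of the robot, y to its left, z up, the work surface at z = 0. Lengths are in mm, angles in rad, forces in N, time in s.
With the tool pointing down it reaches from about 400 to 925 mm from the base axis. Payload 12.5 kg.
Tool frame: the origin (TCP) lies on the mounting face of the last link; the fingertips stand 190 mm ahead of it and the grasp point (between the pads) lies 171 mm ahead of it; z points along the fingers, y is the line along which they close (so a half turn about z gives the same grasp; the last joint's range is limited). The gripper opens to 95 mm and grips with 3 to 60 N. Pads are 20 mm wide; open, the fingers measure 119 mm over their backs; the gripper's body (75 mm by 180 mm) begins 59 mm behind the grasp point.
Start: joints at [1.135, 0.491, 1.559, -0, 1.092, -0.106], TCP at [202.385, 591.325, 404.761] pointing down, gripper open.
Joint ranges: [-3.1, 3.1], [-0.84, 2.19], [0.05, 2.79], [-1.13, 4.28], [0.06, 2.93], [-2.69, 2.69]. Speed limits (rad/s): [2.22, 2.22, 2.79, 3.14, 3.14, 3.14].

## Interface

Orientations are given as [roll, pitch, yaw] about the fixed x, y, z axes, in that order (R = Rz(yaw) Ry(pitch) Rx(roll)).
In Python, from cell import env gives the robot as it stands.
- The arm moves only by the tool carry_out, never from a script. Its argument "series" is a list of rows, each a list of 5 numbers: the shift along the tool's x, y, z in m, then the turn about the tool's z in degrees, then the opening, from 0 (shut) to 1 (fully open). A call has 1 to 20 rows; each row is the pose to reach, as a shift and turn from the pose commanded when the call began, along the tool's axes at that moment; what a row does not reach only later rows make up. A row lasts 1/8 s, in which the tool goes at most 62.5 mm and 10.7 degrees, less where a joint would pass 70% of its speed; a pose out of reach is approached as far as the arm can. A call with a gripper value outside its range is refused whole. The fingers move at their own pace and stop on an object; the grip force is fixed at half the most. Time passes only in rows, so rows that repeat a pose let the fingers close. It gives the time, the measured TCP pose, the force, the opening and the grip force at its end, in the units of the state.
- env.state(): the state, without advancing time (a new reading comes with each control period).
- env.read_camera(name): name is "scene" or "top" or "wrist"; returns (picture, depth): 420x560x3 uint8, red, green, blue; 420x560 float32, mm along the optical axis (not along the pixel's ray), 0 where there is no reading.
- env.get_calibration(name): a dict with "intrinsics" (3x3 intrinsics, pixels), "cam_to_world" (4x4, takes a point from camera to world coordinates); the wrist camera has in their place "T_tool_cam" (4x4, takes a point from camera to tool coordinates, whose origin is the TCP and whose axes are the flange's). Camera axes: x right, y up, looking along -z (the intrinsics and any distortion apply to the point x, -y, -z); pixel columns grow to the right and rows downward; lengths in mm; the calibration is good to about 2 mm. A picture is of the moment at which its call begins: read the wrist's pose just before it. get_calibration takes no time and is no camera call.
- env.job_done(): hands the job in; it is judged then, once.
The state is a dict: "t": time; "joints": joint angles; "qvel": joint speeds; "tau": joint torques, N m; "eef_pos": TCP position; "tcp_rot": TCP orientation; "ft_force": force on the tool from outside, world axes, zero at the start; "moment": the same for the moment, N m; "opening": opening from 0.0 (shut) to 1.0 (fully open); "grip_force": force on a finger pad.
Only numpy, scipy, OpenCV 4.12 (cv2) and the standard library are available. Lean on these libraries where they do the work, as an engineer would, in place of code of your own. Each camera call takes 0.05 s, during which the arm holds its last target. There are 200 camera calls.

## Task

The small ratchet work stand is locked up by its weighted pawl. Take hold of the loose steel tube, flick it under the pawl and swing the pawl right over to its outer rest (touch the pawl with the tube only, and gently), then press the stand down by its black knob, gently and without dropping it, until you feel it fully home on its stop. The steel block must stay in its place on the platform, the tube must end up lying on the bench, and the other things are to be left alone.

Things in the scene. Friction and masses are not known exactly. Their poses are not given: they have to be found in the camera images.
- stand: Ratchet work stand, blue base plate 130 x 165 x 12 mm fixed to the bench; origin on the bench under its toothed bar, x away from its front, y to its left seen from the front. Stand frame, mm: bar x -40 to -12, y -8 to +17 with teeth, lower end 75 up when raised; pawl cheeks at y 63 to 87, up to z 65; base from x -55; the front is open, no part before x -55.
- pawl_hinge (a point): Pawl hinge axis (stand frame -32, +75, +55 mm), along the stand's x; axes as the stand's. The pawl: dark steel bar 12 mm wide in x, 9 mm thick, 69 mm from hinge to nose, brass weight on its upper side, about 0.2 kg. Locked it leans 1.04 rad from upright towards the bar (-y), nose under a tooth; the space below it is open to the front and down to the base plate.
- pawl (a joint): Pawl angle, rad: 0 locked in the rack, grows as it is lifted up and out (towards +y); past about 0.9 it falls over by its own weight, to rest at 1.75, free of the rack. Lifting it by the tube takes 1 to 3 N.
- lift (a joint): Lowering of the stand, m: about 0 raised, grows as bar, knob and platform sink together (locked, the pawl stops it within 5 mm). A brake holds it wherever it is left; pressing it down takes 2 to 5 N. Fully home is somewhere from 0.032 to 0.058: the stop under the bar is set differently each time and its height is not given, so it must be felt.
- home_pin (a joint): Spring pin in the stop under the bar, m: 0 standing out, pushed in by the bar over the last 6 mm (1 N more per mm); 0.006 when the bar sits on the stop's rubber cap, fully home, where the force climbs by 6 N per mm more.
- knob_top (a point): Centre of the top of the black press knob on the bar (30 mm diameter, 205 mm above the bench when raised, stand frame x -22, y 0); sinks with the stand. Nothing on the stand is higher.
- platform_mid (a point): Middle of the platform's top face (90 x 96 mm aluminium, 128 mm above the bench when raised), where the steel block stands; 60 mm behind the knob.
- block_centre (a point): Centre of the loose dark steel block, 38 x 44 x 22 mm, about 0.28 kg, standing on the platform.
- tube_centre (a point): Centre of the loose steel tube, 13 mm in diameter, 120 mm long, 0.07 kg, lying on the bench along its own y axis (both ends alike).
- steel_tube: The same steel tube; origin on its underside at mid length.
- gold_tin: Low round brass-coloured tin, 67 mm across, 20 mm high, origin under its centre; leave alone.
- pickle_jar: White lidded jar, 64 mm across, 97 mm high, origin under its centre; leave alone.
- pliers_red_a: Pliers with red handles, 142 mm long, lying on the bench; leave alone.
Not all that is in view belongs to the job. Of the things that look like the steel_tube, the larger one is meant.

How it is judged (in metres and radians):
On the way, in this order (a step that is already met when the one before it is completed fails the run):
1. the tube lifts the pawl while the stand is still up (contact force between steel_tube and pawl above 0.3 N and value of joint pawl above 0.2 rad and value of joint lift below 0.015 m), for 0.05 s.
2. the pawl lies at its outer rest, the stand still up (value of joint pawl above 1.55 rad and value of joint lift below 0.015 m), for 0.3 s.
3. the stand is pressed fully home on its stop (value of joint home_pin above 0.005 m), for 0.3 s.
At the end, for the whole second after the job is handed in: The stand is home (its pin pushed in more than 5 of its 6 mm), the pawl lies at its outer rest (over 1.55 rad), the tube lies still on the bench (centre under 12 mm high), and the steel block stands upright within 25 mm of the middle of the platform (value of joint home_pin above 0.005 m and value of joint pawl above 1.55 rad and height (world z) of tube_centre between 0 and 0.012 m and linear speed of steel_tube below 0.02 m/s and horizontal distance between block_centre and platform_mid below 0.025 m and distance between block_centre and platform_mid below 0.032 m and angle between block_centre's own z axis and vertical below 0.15 rad); the robot touches nothing.
It fails at once if the pawl is touched by the gripper or arm instead of the tube (contact force between any of the fingers, the arm and pawl above 1 N).
It fails at once if the tube strains the pawl with more than 15 N (contact force between steel_tube and pawl above 15 N).
It fails at once if the stand is pressed with more than 25 N, or drops faster than 0.15 m/s (velocity of joint lift above 0.15 m/s or contact force between any of the fingers, the arm, steel_tube and lift above 25 N).
It fails at once if the steel block is pushed out of its place or tipped (horizontal distance between block_centre and platform_mid above 0.03 m or angle between block_centre's own z axis and vertical above 0.4 rad).
It fails at once if a bystander is moved by more than 30 mm (distance of any of gold_tin, pickle_jar, pliers_red_a from where it was at the start of the episode above 0.03 m).
It also fails if it takes over 72 s, if anything falls off the work surface, if the arm or the gripper's body presses on something with over 40 N, if the wrist force passes 120 N, or if a joint passes its speed limit or range.

## Working session

There is one attempt and no reset: what is moved stays moved. The work goes in short steps, Python scripts to look and compute and a tool call to move; the robot and the scene stay as the last step left them, time stands still between calls to the robot, and variables do not carry over. Pictures are saved under pics/ and viewed, at most 10 in all, crops included, and the job is handed in when it is done.

Besides the shell and the picture viewer there is one more tool, called after "Emit:" as name(argument=value, ...), one argument or row to a line, values as JSON. carry_out: Moves the arm, as the interface text tells. Its arguments: {"type":"object","properties":{"series":{"type":"array","items":{"type":"array","items":{"type":"number"}}}},"required":["series"]}

```bash
mkdir -p pics; ls; cat > h.py <<'E'
from cell import env
import numpy as np, cv2
def shot(n,f):
    s=env.state(); p,d=env.read_camera(n); cv2.imwrite(f'pics/{f}.png',p[:,:,::-1]); np.savez(f'pics/{f}.npz',p=p,d=d,pos=s['eef_pos'],rot=s['tcp_rot']); return p,d
def c2w(n,z=None):
    c=env.get_calibration(n)
    return np.array(c['intrinsics']),c
def pt(n,f,u,v,plane=None):
    q=np.load(f'pics/{f}.npz'); K,c=c2w(n)
    if n=='wrist':
        from scipy.spatial.transform import Rotation as R
        T=np.eye(4);T[:3,:3]=R.from_euler('xyz',q['rot']).as_matrix();T[:3,3]=q['pos'];T=T@np.array(c['T_tool_cam'])
    else: T=np.array(c['cam_to_world'])
    uv=cv2.undistortPoints(np.array([[[u,v]]],float),K,np.array(c['distortion'],float) if 'distortion' in c else None)[0,0]
    ray=np.array([uv[0],-uv[1],-1.])
    if plane is None:
        w=q['d'][int(v)-1:int(v)+2,int(u)-1:int(u)+2]; d=np.median(w[w>0]) if (w>0).any() else np.nan
    else: d=(plane-T[2,3])/(T[:3,:3]@ray)[2]
    return (T@np.append(ray*d,1))[:3]
E
python3 - <<'E'
from h import *
for n in('scene','top'):
    shot(n,n+'0'); c=env.get_calibration(n); print(c)
print(env.get_calibration('wrist')); print(env.state())
E
```

```text
pics
{'intrinsics': array([[403.78376681,   0.        , 277.63817987],
       [  0.        , 403.78376681, 213.31949065],
       [  0.        ,   0.        ,   1.        ]]), 'cam_to_world': array([[ 8.27075491e-01,  4.27804047e-01, -3.64595432e-01,
         1.71635598e+02],
       [-5.61839412e-01,  6.09801249e-01, -5.58998132e-01,
        -3.47440526e+02],
       [-1.68109132e-02,  6.67177738e-01,  7.44708842e-01,
         9.62904600e+02],
       [ 0.00000000e+00,  0.00000000e+00,  0.00000000e+00,
         1.00000000e+00]])}
{'intrinsics': array([[392.27935127,   0.        , 278.09437422],
       [  0.        , 392.27935127, 206.53922762],
       [  0.        ,   0.        ,   1.        ]]), 'cam_to_world': array([[-1.83296750e-02,  9.92250554e-01, -1.22893696e-01,
         4.31316032e+02],
       [-9.99647662e-01, -2.05474742e-02, -1.68033510e-02,
         2.63520513e+02],
       [-1.91982894e-02,  1.22542396e-01,  9.92277576e-01,
         1.24204835e+03],
       [ 0.00000000e+00,  0.00000000e+00,  0.00000000e+00,
         1.00000000e+00]])}
{'intrinsics': array([[365.4874139 ,   
[... 477 characters left out ...]
0e+00]])}
{'t': 0.1, 'joints': array([ 1.13537292e+00,  4.91498356e-01,  1.55937404e+00, -2.41060837e-05,
        1.09171536e+00, -1.05584823e-01]), 'qvel': array([ 5.88599139e-04,  1.03915516e-04, -1.04618655e-03,  1.55678305e-03,
        5.25130162e-04, -9.16501533e-05]), 'tau': array([ 3.13553901e-03, -6.13622403e+01, -2.58608276e+01,  6.94357767e-02,
        4.70448879e-02, -7.29862131e-05]), 'eef_pos': array([202.39252683, 591.29727803, 404.22565065]), 'tcp_rot': array([-3.14060084e+00, -8.36106696e-05,  2.81176516e+00]), 'ft_force': array([-0.41931078, -0.093096  , -0.32557517]), 'moment': array([-0.03853128,  0.01474627, -0.01626556]), 'grip_force': 0.0, 'opening': 1.0010025072627653}
```

View pics/scene0.png

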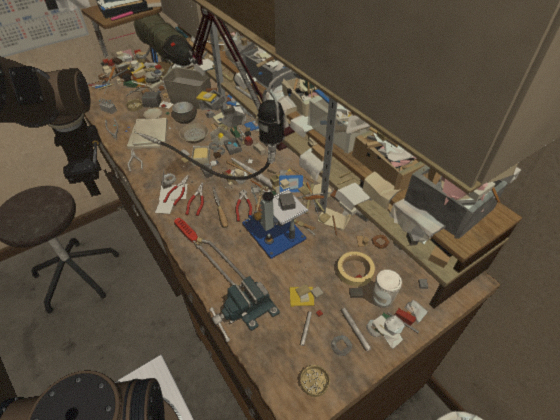

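View pics/top0.png

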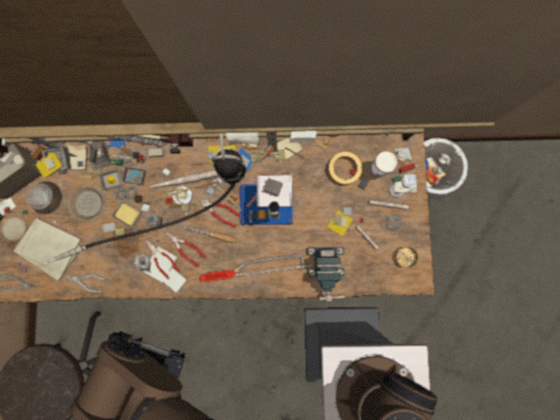

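Two tube candidates: scene (355,328)/top (388,204), and scene (306,328)/top (368,237). The first looks longer. I'll confirm it in an enlarged crop.

```bash
python3 - <<'E'
from h import *
a=cv2.imread('pics/scene0.png')[170:400,235:435]; b=cv2.imread('pics/top0.png')[140:280,210:430]
a=cv2.resize(a,None,fx=2.6,fy=2.6,interpolation=3)
cv2.imwrite('pics/c1.png',a); cv2.imwrite('pics/c2.png',cv2.resize(b,None,fx=3.6,fy=3.6,interpolation=3))
for n,f,L in(('top','top0',[(388,204),(368,237),(228,163),(274,209),(272,186),(386,162),(404,257),(326,262)]),('scene','scene0',[(355,328),(306,328),(270,120),(268,197),(287,201),(328,150),(388,280)])):
    for u,v in L: print(n,u,v,pt(n,f,u,v).round(1))
E
```

```text
top 388 204 [584.3 -61.   14. ]
top 368 237 [482.2   5.9  11.9]
top 228 163 [633.2 385.5 404.8]
top 274 209 [553.3 292.1 206.1]
top 272 186 [625.  298.1 152.3]
top 386 162 [698.9 -38.9 100.2]
top 404 257 [ 418.3 -104.6    3.4]
top 326 262 [409.  147.3  92.7]
scene 355 328 [579.2 -65.1  11.5]
scene 306 328 [479.3   6.3   7.5]
scene 270 120 [619.8 363.7 372.2]
scene 268 197 [554.8 284.3 203.8]
scene 287 201 [617.4 286.8 148.7]
scene 328 150 [757.9 293.3 259. ]
scene 388 280 [695.6 -40.4  96.9]
```

View pics/c1.png

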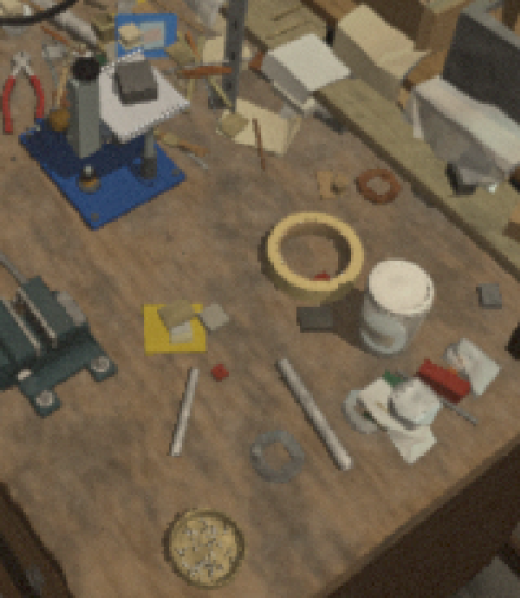

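View pics/c2.png

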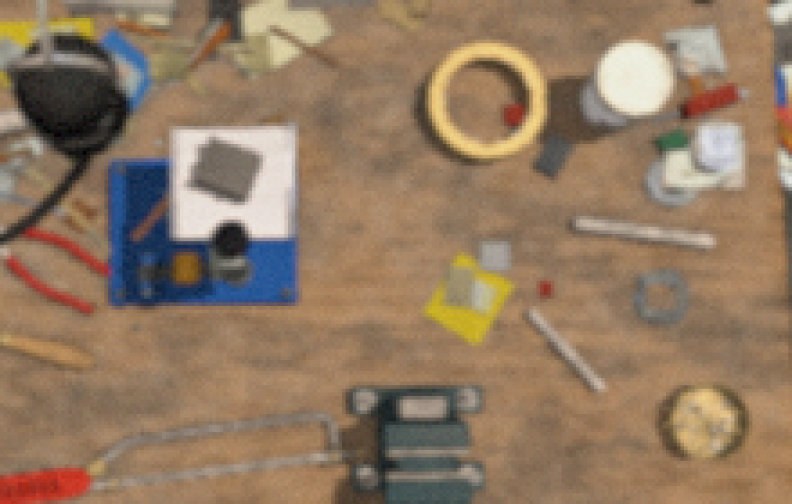

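Scene crop shows two tubes. The larger is at crop (283,362)–(347,465), thicker and longer (about 120 mm), so it is the one meant. The thinner one at (193,370)–(175,453) is the decoy. The stand is at the top-left with its front facing the robot: black knob at top crop (231,238), brass pawl weight at (187,265).

```bash
python3 - <<'E'
from h import *
g=lambda u,v:(210+u/3.6,140+v/3.6)
for nm,u,v,z in [('tubeL',573,222,6.5),('tubeR',716,242,6.5),('knob',231,238,205),('baseFL',108,303,12),('baseFR',298,303,12),('baseBL',108,162,12),('platBL',171,127,128),('platBR',298,125,128),('platFL',171,240,128),('platFR',298,240,128),('jar',636,78,97),('tin',703,423,20)]:
    print(nm,pt('top','top0',*g(u,v),plane=z).round(1))
# cloud of things higher than 220 (lamp etc.)
pts=[]
for n in('top','scene'):
    q=np.load(f'pics/{n}0.npz'); K,c=c2w(n); T=np.array(c['cam_to_world']); d=q['d']
    v,u=np.mgrid[:420,:560]; X=np.stack([(u-K[0,2])/K[0,0]*d,-(v-K[1,2])/K[1,1]*d,-d,np.ones_like(d)],-1)[d>0]@T.T
    pts.append(X[:,:3])
P=np.vstack(pts); P=P[(P[:,2]>130)&(P[:,0]>330)&(P[:,0]<750)&(P[:,1]<650)&(P[:,1]>-150)]
for x in range(330,750,30):
  print(x,[ (y,int(s[:,2].min()),int(s[:,2].max())) for y in range(-150,650,40) for s in [P[(abs(P[:,0]-x-15)<15)&(abs(P[:,1]-y-20)<20)]] if len(s)>2])
E
```

```text
tubeL [593.9  -4.1   6.5]
tubeR [ 573.6 -127.9    6.5]
knob [561.1 291.5 205. ]
baseFL [530.2 405.3  12. ]
baseFR [526.9 239.3  12. ]
baseBL [655.3 404.5  12. ]
platBL [661.7 340.3 128. ]
platBR [661.  238.3 128. ]
platFL [570.1 341.4 128. ]
platFR [568.1 240.4 128. ]
jar [700.6 -41.8  97. ]
tin [ 416.9 -103.5   20. ]
330 []
360 []
390 []
420 []
450 []
480 []
510 [(250, 154, 189), (290, 131, 192)]
540 [(250, 130, 209), (290, 131, 209)]
570 [(210, 130, 136), (250, 130, 210), (290, 130, 208), (330, 130, 138), (410, 131, 157), (450, 130, 139)]
600 [(210, 130, 138), (250, 130, 155), (290, 130, 156), (330, 130, 398), (370, 171, 406), (410, 144, 396)]
630 [(210, 130, 138), (250, 130, 156), (290, 130, 155), (330, 130, 430), (370, 213, 465), (410, 368, 431)]
660 [(-150, 498, 789), (-110, 498, 790), (-70, 498, 849), (-30, 498, 881), (10, 499, 883), (50, 499, 885), (90, 499, 887), (130, 498, 889), (170, 499, 890), (210, 497, 892), (250, 130, 893), (290, 130, 896), (330, 135, 897), (370, 296, 899), (410, 498, 900), (450, 499, 883), (490, 498, 885), (530, 498, 885), (570, 498, 846), (610, 499, 792)]
690 [(-150, 499, 772), (370, 463, 469), (410, 664, 864), (450, 508, 814), (490, 505, 818), (530, 195, 844), (570, 200, 831), (610, 507, 514)]
720 [(-150, 500, 731), (530, 188, 222), (570, 203, 257), (610, 244, 291)]
```

Stand: origin about (583,291), yaw about 0, and its sizes check out (platform ±50, base −52…+114). The tube is about 125 mm long by this measure, centred at (584,−66), heading 80.7°. Next I hover over it for a wrist look.

Emit:
carry_out(
  series=[
    [-0.573,-0.492,0,80,1],
    [-0.573,-0.492,0,80,1],
    [-0.573,-0.492,0,80,1],
    [-0.573,-0.492,0,80,1],
    [-0.573,-0.492,0,80,1],
    [-0.573,-0.492,0,80,1],
    [-0.573,-0.492,0,80,1],
    [-0.573,-0.492,0,80,1],
    [-0.573,-0.492,0,80,1],
    [-0.573,-0.492,0,80,1],
    [-0.573,-0.492,0,80,1],
    [-0.573,-0.492,0.1,80,1],
    [-0.573,-0.492,0.1,80,1],
    [-0.573,-0.492,0.1,80,1],
    [-0.573,-0.492,0.1,80,1],
    [-0.573,-0.492,0.1,80,1],
    [-0.573,-0.492,0.1,80,1],
  ],
)

```text
t: 2.22
eef_pos: [585.0, -59.0, 306.2]
tcp_rot: [3.139, 0.0, 1.417]
ft_force: [0.3, -0.6, -0.5]
opening: 1.003
grip_force: 0.0
```

```bash
python3 - <<'E'
from h import *
shot('wrist','w1'); p,d=shot('scene','s1')
s=env.state(); print(s['t'],s['eef_pos'],s['tcp_rot'])
a=cv2.resize(cv2.imread('pics/w1.png'),None,fx=1,fy=1); b=cv2.imread('pics/s1.png')[150:420,230:470]
b=cv2.resize(b,(373,420))
cv2.imwrite('pics/m1.png',cv2.resize(np.hstack([a,b]),(800,360)))
E
```

```text
2.325 [585.05588648 -59.20628367 305.65937811] [ 3.14016135e+00 -2.80276750e-05  1.41618781e+00]
```

View pics/m1.png

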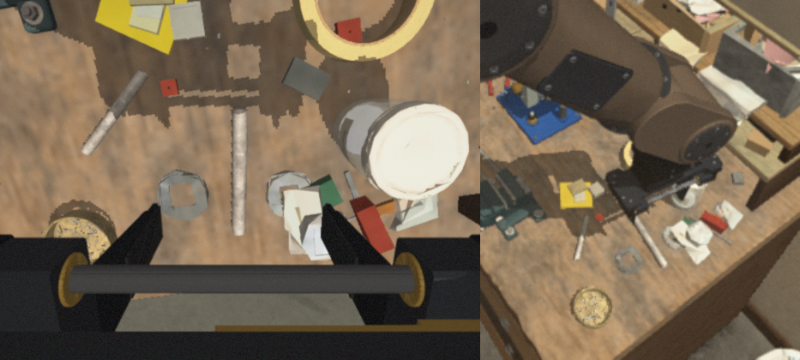

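The wrist view shows the tube vertical at image (239,110)–(239,235), well clear, with the jar at (410,150) to the right. The gripper's long side runs across the image (tool y).

```bash
python3 - <<'E'
from h import *
f=560/480
for nm,u,v,z in [('a',239,109,10),('b',238.5,235,10),('a+',236,170,6.5),('b+',242,170,6.5),('mid',239,172,12),('jarL',352,140,97),('jarC',418,150,97),('tin',80,240,20)]:
    print(nm,pt('wrist','w1',u*f,v*f,plane=z).round(1),pt('wrist','w1',u*f,v*f).round(1))
E
```

```text
a [593.3  -4.1  10. ] [593.1  -5.    0.6]
b [ 574.  -124.3   10. ] [ 574.2 -123.2   12.2]
a+ [581.8 -59.2   6.5] [582.1 -57.6  12. ]
b+ [587.3 -60.1   6.5] [587.6 -58.4  12.4]
mid [584.6 -59.9  12. ] [584.6 -59.8  12.5]
jarL [660.4 -24.5  97. ] [671.5 -33.1  63.1]
jarC [700.4 -37.1  97. ] [700.4 -37.1  96.9]
tin [ 425.4 -101.    20. ] [542.6 -17.  199.8]
```

Emit:
carry_out(
  series=[
    [-0.04,-0.001,0.0,0,0.5],
    [-0.04,-0.001,0.05,0,0.5],
    [-0.04,-0.001,0.085,0,0.5],
    [-0.04,-0.001,0.1,0,0.5],
    [-0.04,-0.001,0.108,0,0.5],
    [-0.04,-0.001,0.111,0,0.5],
    [-0.04,-0.001,0.111,0,0.5],
    [-0.04,-0.001,0.111,0,0],
    [-0.04,-0.001,0.111,0,0],
    [-0.04,-0.001,0.111,0,0],
    [-0.04,-0.001,0.111,0,0],
    [-0.04,-0.001,0.111,0,0],
    [-0.04,-0.001,0.111,0,0],
  ],
)

```text
t: 3.95
eef_pos: [578.0, -99.1, 193.8]
tcp_rot: [3.142, -0.0, 1.416]
ft_force: [-0.5, 0.4, 1.5]
opening: 0.128
grip_force: 30.0
```

Emit:
carry_out(
  series=[
    [0,0,-0.012,0,0],
    [0,-0.03,-0.012,0,0],
    [0,-0.055,-0.012,0,0],
    [0,-0.055,-0.012,0,0],
    [0,-0.055,-0.005,0,0],
    [0,-0.055,0.0,0,0],
    [0,-0.055,0.0,0,0],
    [0,-0.055,0.0,0,0.4],
    [0,-0.055,0.0,0,0.4],
    [0,-0.055,0.0,0,0.4],
    [0.025,-0.055,0.0,0,0.4],
    [0.047,-0.055,0.0,0,0.4],
    [0.047,-0.055,0.0,0,0.4],
    [0.047,-0.055,0.0,0,0],
    [0.047,-0.055,0.0,0,0],
    [0.047,-0.055,0.0,0,0],
    [0.047,-0.055,0.0,0,0],
    [0.047,-0.055,0.0,0,0],
  ],
)

```text
t: 6.2
eef_pos: [530.9, -44.3, 193.7]
tcp_rot: [3.142, -0.0, 1.415]
ft_force: [0.1, -0.9, 0.1]
opening: 0.13
grip_force: 30.0
```

Emit:
carry_out(
  series=[
    [0,0,-0.05,0,0],
    [0,0,-0.1,0,0],
    [0,0,-0.16,0,0],
    [0,0,-0.22,0,0],
    [0.06,-0.01,-0.256,0,0],
    [0.12,-0.02,-0.256,0,0],
    [0.18,-0.03,-0.256,0,0],
    [0.23,-0.039,-0.256,0,0],
    [0.241,-0.039,-0.256,0,0],
    [0.241,-0.039,-0.256,0,0],
    [0.241,-0.039,-0.256,0,0],
  ],
)

```text
t: 7.58
eef_pos: [529.8, 198.8, 449.6]
tcp_rot: [-3.141, 0.0, 1.414]
ft_force: [0.8, -0.2, -0.9]
opening: 0.129
grip_force: 30.0
```

```bash
python3 - <<'E'
from h import *
p,d=shot('wrist','w2'); s=env.state(); print(s['t'],s['eef_pos'],s['tcp_rot'],s['opening'])
cv2.imwrite('pics/m2.png',cv2.resize(cv2.imread('pics/w2.png'),(800,600),interpolation=3))
E
```

```text
7.625 [529.83105304 198.72980689 449.74584986] [-3.14154781e+00  1.10602432e-04  1.41401759e+00] 0.12928052414079014
```

View pics/m2.png

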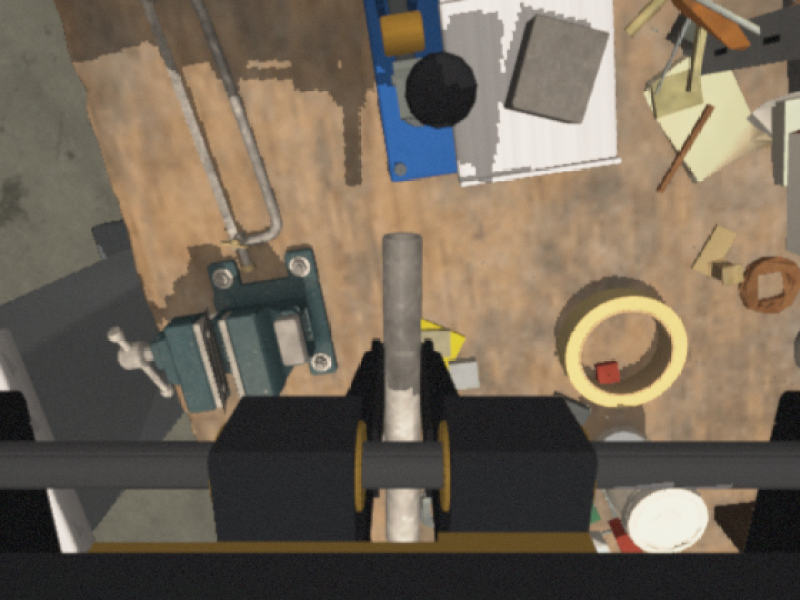

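The wrist view shows the tube held, end up at (402,238). The knob is at (441,90), the base front-right corner at (391,181), platform right edge (462,185)–(620,160) and pawl weight at (403,33).

```bash
python3 - <<'E'
from h import *
for nm,u,v,z in [('knob',441,90,205),('bFR',391,181,12),('bF0',366,5,12),('pFR',462,185,128),('pBR',620,160,128),('blk',565,62,150),('weight',403,33,None),('tubeEnd',402,240,None),('tube2',402,300,None)]:
    print(nm,pt('wrist','w2',u*.7,v*.7,plane=z).round(1))
E
```

```text
knob [561.2 292.1 205. ]
bFR [528.7 241.3  12. ]
bF0 [531.  366.8  12. ]
pFR [572.4 243.8 128. ]
pBR [661.8 243.8 128. ]
blk [627.9 298.2 150. ]
weight [552.  330.6 103.8]
tubeEnd [538.2 247.  267.8]
tube2 [535.2 227.6 268.7]
```

Emit:
carry_out(
  series=[
    [0.04,-0.06,0,-10,0],
    [0.08,-0.119,0,-20,0],
    [0.112,-0.119,0,-30,0],
    [0.112,-0.119,0,-40,0],
    [0.112,-0.119,0,-50,0],
    [0.112,-0.119,0,-60,0],
    [0.112,-0.119,0,-70,0],
    [0.112,-0.119,0,-80,0],
    [0.112,-0.119,0,-90,0],
    [0.112,-0.119,0,-99,0],
    [0.112,-0.119,0,-99,0],
    [0.112,-0.119,0,-99,0],
    [0.112,-0.119,0,-99,0],
  ],
)

```text
t: 9.25
eef_pos: [429.5, 328.8, 449.8]
tcp_rot: [3.142, 0.0, 3.141]
ft_force: [-0.3, -0.3, -0.5]
opening: 0.132
grip_force: 30.0
```

```bash
python3 - <<'E'
from h import *
for u,v in [(232,190),(222,200),(210,212),(200,219),(185,226),(170,231)]: print(pt('top','top0',u,v).round(0))
print(pt('scene','s1',275,170).round(0),pt('scene','scene0',255,176).round(0),pt('scene','scene0',230,177).round(0))
E
```

```text
[642. 432.   1.]
[590. 441. 141.]
[572. 502.   2.]
[550. 534.   1.]
[528. 581.   5.]
[514. 630.   0.]
[341. -85. 682.] [600. 427. 146.] [557. 511. 102.]
```

Emit:
carry_out(
  series=[
    [0,0,0.06,0,0],
    [0,0,0.12,0,0],
    [0,0,0.18,0,0],
    [0,0,0.21,0,0],
    [0,0,0.215,0,0],
    [0,0,0.215,0,0],
    [0,0,0.215,0,0],
  ],
)

```text
t: 10.12
eef_pos: [429.7, 329.2, 236.2]
tcp_rot: [3.14, 0.002, -3.14]
ft_force: [-0.3, 0.3, -0.5]
opening: 0.132
grip_force: 30.0
```

```bash
python3 - <<'E'
from h import *
shot('scene','s3'); shot('top','t3'); s=env.state(); print(s['eef_pos'],s['tcp_rot'])
a=cv2.imread('pics/s3.png')[150:280,180:340]; b=cv2.imread('pics/t3.png')[150:280,190:320]
cv2.imwrite('pics/m3.png',np.hstack([cv2.resize(a,(480,390),interpolation=3),cv2.resize(b,(320,390)[:1]+(320,),interpolation=3) if 0 else cv2.resize(b,(320,390),interpolation=3)]))
E
```

```text
[429.55712567 329.13801286 235.99274911] [ 3.14038579e+00  1.89465716e-03 -3.13996428e+00]
```

View pics/m3.png

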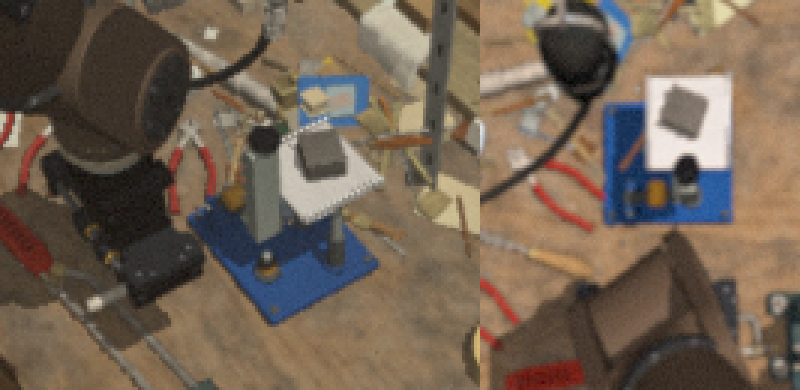

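The tube is level in the gripper in front of the stand (tail at (95,305)), aligned to pass under the pawl between the bar and the hinge. Inserting.

Emit:
carry_out(
  series=[
    [-0.015,0,0,0,0],
    [-0.03,0,0,0,0],
    [-0.04,0,0,0,0],
    [-0.05,0,0,0,0],
    [-0.06,0,0,0,0],
    [-0.065,0,0,0,0],
    [-0.065,0,0,0,0],
    [-0.065,0,0,0,0],
  ],
)

```text
t: 11.22
eef_pos: [494.1, 329.2, 234.7]
tcp_rot: [-3.142, -0.0, -3.14]
ft_force: [-0.2, 0.4, -0.3]
opening: 0.127
grip_force: 30.0
```

Emit:
carry_out(
  series=[
    [0,-0.001,-0.008,0,0],
    [0,-0.002,-0.014,0,0],
    [0,-0.003,-0.018,0,0],
    [0,-0.002,-0.021,0,0],
    [0,-0.001,-0.025,0,0],
    [0,0,-0.029,0,0],
    [0,0.002,-0.032,0,0],
    [0,0.004,-0.035,0,0],
    [0,0.005,-0.036,0,0],
    [0,0.005,-0.036,0,0],
  ],
)

```text
t: 12.48
eef_pos: [494.4, 334.2, 270.8]
tcp_rot: [3.141, 0.0, -3.14]
ft_force: [0.1, -0.7, -0.6]
opening: 0.13
grip_force: 30.0
```

```bash
python3 - <<'E'
from h import *
shot('scene','s4'); shot('top','t4'); s=env.state(); print(s['ft_force'],s['moment'])
a=cv2.imread('pics/s4.png')[170:260,200:320]; b=cv2.imread('pics/t4.png')[170:240,230:310]
cv2.imwrite('pics/m4.png',np.hstack([cv2.resize(a,(480,360),interpolation=3),cv2.resize(b,(320,360),interpolation=3)]))
E
```

```text
[-0.52553695 -1.05041374 -0.98521591] [-0.07473852 -0.08848369 -0.01734085]
```

View pics/m4.png

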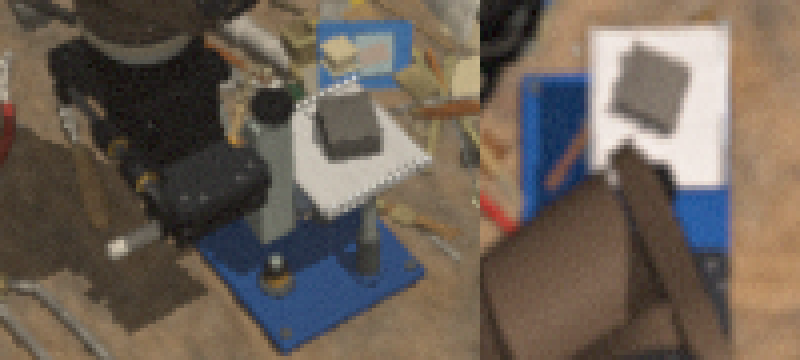

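The pawl is hidden here, but the force on the tube (−1.05 y, −0.99 z) points away from the pawl's underside, so it is being lifted. Continuing along the arc.

Emit:
carry_out(
  series=[
    [0,0.003,-0.003,0,0],
    [0,0.006,-0.006,0,0],
    [0,0.01,-0.008,0,0],
    [0,0.014,-0.0105,0,0],
    [0,0.018,-0.012,0,0],
    [0,0.022,-0.0135,0,0],
    [0,0.026,-0.0145,0,0],
    [0,0.03,-0.015,0,0],
    [0,0.035,-0.015,0,0],
    [0,0.039,-0.0145,0,0],
    [0,0.043,-0.0135,0,0],
    [0,0.047,-0.0125,0,0],
    [0,0.047,-0.0125,0,0],
    [0,0.047,-0.0125,0,0],
  ],
)

```text
t: 14.32
eef_pos: [494.3, 381.1, 283.2]
tcp_rot: [3.142, -0.0, -3.14]
ft_force: [0.1, -0.1, -0.6]
opening: 0.132
grip_force: 30.0
```

Emit:
carry_out(
  series=[
    [0,-0.005,0,0,0],
    [0,-0.008,0,0,0],
    [0.02,-0.008,0,0,0],
    [0.05,-0.008,0,0,0],
    [0.09,-0.008,0,0,0],
    [0.09,-0.02,0,0,0],
    [0.09,-0.05,0,0,0],
    [0.09,-0.1,0,0,0],
    [0.09,-0.15,0,0,0],
    [0.09,-0.2,0,0,0],
    [0.09,-0.2,0,0,0],
    [0.09,-0.2,0,0,0],
  ],
)

```text
t: 15.82
eef_pos: [405.3, 180.9, 283.4]
tcp_rot: [3.141, 0.001, -3.141]
ft_force: [0.1, -1.1, -1.4]
opening: 0.133
grip_force: 30.0
```

```bash
python3 - <<'E'
from h import *
shot('scene','s5'); shot('top','t5'); s=env.state(); print(s['eef_pos'],s['opening'])
a=cv2.imread('pics/s5.png')[170:260,200:320]; b=cv2.imread('pics/t5.png')[170:260,230:310]
cv2.imwrite('pics/m5.png',np.hstack([cv2.resize(a,(480,360),interpolation=3),cv2.resize(b,(320,360),interpolation=3)]))
E
```

```text
[404.9399688  181.65603148 283.22517473] 0.12927727986246848
```

View pics/m5.png

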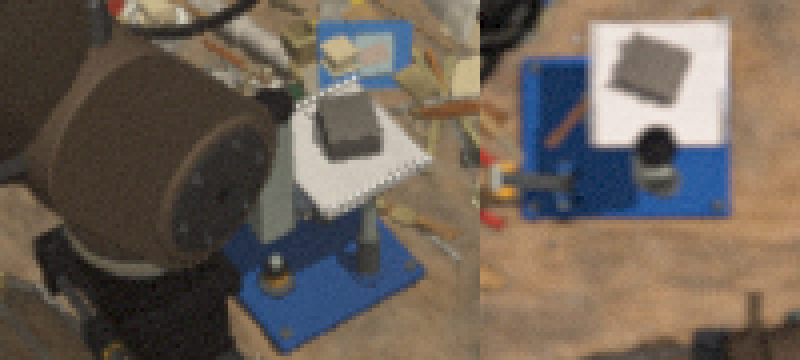

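The pawl now lies to the left at its outer rest (top crop (540,183)), the knob and block are unmoved, and the stand is still up. Next I lay the tube on the clear bench right of the stand.

Emit:
carry_out(
  series=[
    [0,0,-0.04,0,0],
    [-0.05,-0.01,-0.04,0,0],
    [-0.1,-0.03,-0.04,0,0],
    [-0.135,-0.04,-0.03,0,0],
    [-0.135,-0.04,0.02,0,0],
    [-0.135,-0.04,0.06,0,0],
    [-0.135,-0.04,0.08,0,0],
    [-0.135,-0.04,0.085,0,0],
    [-0.135,-0.04,0.089,0,0],
    [-0.135,-0.04,0.089,0,0],
    [-0.135,-0.04,0.089,0,0],
  ],
)

```text
t: 17.3
eef_pos: [539.9, 141.4, 195.0]
tcp_rot: [3.141, 0.001, -3.14]
ft_force: [-0.4, -0.1, -1.3]
opening: 0.128
grip_force: 30.0
```

Emit:
carry_out(
  series=[
    [0,0,0.001,0,0],
    [0,0,0.001,0,0],
    [0,0,0.001,0,0.2],
    [0,0,0.001,0,0.3],
    [0,0,0.001,0,0.4],
    [0,0,0.001,0,0.4],
    [0,0,-0.02,0,0.4],
    [0,0,-0.06,0,0.4],
    [0,0,-0.12,0,0.4],
    [0,0,-0.18,0,0],
    [0,0,-0.24,0,0],
    [0,0,-0.26,0,0],
    [0,0,-0.26,0,0],
  ],
)

```text
t: 18.92
eef_pos: [539.5, 141.2, 455.5]
tcp_rot: [3.141, 0.003, -3.14]
ft_force: [-0.3, -0.1, -1.9]
opening: 0.044
grip_force: 0.0
```

```bash
python3 - <<'E'
from h import *
shot('wrist','w6'); s=env.state(); print(s['t'],s['eef_pos'],s['tcp_rot'])
# tube check in depth: points 4..20mm high near (552,142)
q=np.load('pics/w6.npz')
from scipy.spatial.transform import Rotation as R
K,c=c2w('wrist'); T=np.eye(4);T[:3,:3]=R.from_euler('xyz',q['rot']).as_matrix();T[:3,3]=q['pos'];T=T@np.array(c['T_tool_cam'])
d=q['d'];v,u=np.mgrid[:420,:560];X=(np.stack([(u-K[0,2])/K[0,0]*d,-(v-K[1,2])/K[1,1]*d,-d,np.ones_like(d)],-1)[d>0]@T.T)[:,:3]
m=(X[:,2]>7)&(X[:,2]<30)&(abs(X[:,0]-550)<100)&(abs(X[:,1]-142)<50); P=X[m]
print(len(P),P.min(0),P.max(0),P.mean(0))
E
```

```text
18.975 [539.48319645 141.20659734 453.94750271] [ 3.14149326e+00  1.94748951e-04 -3.13974875e+00]
1991 [450.00010555  92.01468627   7.00280277] [612.78782988 191.94699051  15.3717357 ] [528.72142306 130.95541128  11.29072006]
```

```bash
python3 - <<'E'
from h import *
for n in('top','scene'):
    q=np.load(f'pics/{n}0.npz'); K,c=c2w(n); T=np.array(c['cam_to_world']); d=q['d']
    v,u=np.mgrid[:420,:560]; X=(np.stack([(u-K[0,2])/K[0,0]*d,-(v-K[1,2])/K[1,1]*d,-d,np.ones_like(d)],-1)[d>0]@T.T)[:,:3]
    P=X[(X[:,2]>215)&(X[:,2]<490)&(abs(X[:,0]-600)<75)&(abs(X[:,1]-350)<150)]
    r=np.hypot(P[:,0]-561,P[:,1]-292)
    for z in range(220,490,30):
        m=(P[:,2]>=z)&(P[:,2]<z+30)
        if m.any():
            i=np.argmin(r[m]); print(n,z,m.sum(),r[m].min().round(),P[m][i].round())
E
```

```text
top 280 75 91.0 [620. 362. 300.]
top 310 44 94.0 [625. 361. 326.]
top 340 103 91.0 [620. 361. 369.]
top 370 364 92.0 [622. 361. 371.]
top 400 235 102.0 [638. 359. 410.]
top 430 85 110.0 [640. 369. 431.]
top 460 27 130.0 [647. 390. 461.]
scene 220 69 110.0 [628. 379. 228.]
scene 250 60 111.0 [628. 381. 272.]
scene 280 138 90.0 [616. 363. 296.]
scene 310 221 90.0 [623. 358. 316.]
scene 340 266 89.0 [616. 362. 366.]
scene 370 347 89.0 [614. 364. 375.]
scene 400 146 99.0 [635. 358. 401.]
scene 430 65 110.0 [635. 374. 432.]
scene 460 23 129.0 [649. 386. 460.]
```

The tube is down: heights there are at most 15 mm and its far end is at x=612, as expected. The lamp stays 90 mm from the knob axis, so there is room with the gripper turned. Going over the knob.

Emit:
carry_out(
  series=[
    [-0.005,0.02,0,-10,0],
    [-0.01,0.05,0,-20,0],
    [-0.0185,0.09,0,-30,0],
    [-0.0185,0.13,0,-40,0],
    [-0.0185,0.149,0,-51,0],
    [-0.0185,0.149,0,-51,0],
    [-0.0185,0.149,0.02,-51,0],
    [-0.0185,0.149,0.04,-51,0],
    [-0.0185,0.149,0.05,-51,0],
    [-0.0185,0.149,0.05,-51,0],
    [-0.0185,0.149,0.05,-51,0],
  ],
)

```text
t: 20.35
eef_pos: [558.2, 290.0, 404.8]
tcp_rot: [-3.141, 0.001, -2.251]
ft_force: [-0.5, 0.0, 0.1]
opening: 0.007
grip_force: 0.0
```

Descend gently until contact.

Emit:
carry_out(
  series=[
    [0,0,0.003,0,0],
    [0,0,0.006,0,0],
    [0,0,0.008,0,0],
    [0,0,0.01,0,0],
    [0,0,0.012,0,0],
    [0,0,0.014,0,0],
    [0,0,0.016,0,0],
    [0,0,0.018,0,0],
    [0,0,0.02,0,0],
  ],
)

```text
t: 21.48
eef_pos: [558.0, 290.3, 384.1]
tcp_rot: [3.142, 0.0, -2.25]
ft_force: [-1.0, -0.9, 3.1]
opening: 0.003
grip_force: 1.5
```

Emit:
carry_out(
  series=[
    [0,0,0.002,0,0],
    [0,0,0.004,0,0],
    [0,0,0.006,0,0],
    [0,0,0.008,0,0],
    [0,0,0.01,0,0],
    [0,0,0.012,0,0],
    [0,0,0.014,0,0],
  ],
)

```text
t: 22.35
eef_pos: [558.0, 290.3, 370.1]
tcp_rot: [3.142, 0.0, -2.25]
ft_force: [-1.2, 1.1, 2.4]
opening: 0.006
grip_force: 1.5
```

Emit:
carry_out(
  series=[
    [0,0,0.001,0,0],
    [0,0,0.002,0,0],
    [0,0,0.003,0,0],
    [0,0,0.004,0,0],
  ],
)

```text
t: 22.85
eef_pos: [558.0, 290.3, 366.2]
tcp_rot: [3.142, 0.0, -2.25]
ft_force: [-1.5, 0.4, 2.2]
opening: 0.007
grip_force: 1.5
```

Emit:
carry_out(
  series=[
    [0,0,0.001,0,0],
    [0,0,0.002,0,0],
    [0,0,0.003,0,0],
  ],
)

```text
t: 23.22
eef_pos: [558.0, 290.3, 363.2]
tcp_rot: [3.142, 0.0, -2.25]
ft_force: [-2.4, 0.6, 3.7]
opening: 0.004
grip_force: 1.5
```

Emit:
carry_out(
  series=[
    [0,0,0.001,0,0],
    [0,0,0.002,0,0],
  ],
)

```text
t: 23.48
eef_pos: [558.0, 290.3, 361.2]
tcp_rot: [3.142, 0.0, -2.25]
ft_force: [-1.8, 0.5, 3.4]
opening: 0.008
grip_force: 1.5
```

Emit:
carry_out(
  series=[
    [0,0,0.001,0,0],
    [0,0,0.002,0,0],
  ],
)

```text
t: 23.72
eef_pos: [558.0, 290.3, 359.2]
tcp_rot: [3.142, 0.0, -2.25]
ft_force: [-1.8, 0.3, 4.2]
opening: 0.002
grip_force: 2.0
```

Emit:
carry_out(
  series=[
    [0,0,0.001,0,0],
    [0,0,0.0015,0,0],
  ],
)

```text
t: 23.98
eef_pos: [558.0, 290.3, 357.9]
tcp_rot: [-3.142, 0.0, -2.25]
ft_force: [-2.2, 0.5, 5.7]
opening: 0.0
grip_force: 2.7
```

Emit:
carry_out(
  series=[
    [0,0,0.001,0,0],
    [0,0,0.0015,0,0],
  ],
)

```text
t: 24.22
eef_pos: [558.0, 290.3, 356.5]
tcp_rot: [-3.141, 0.0, -2.25]
ft_force: [-2.0, 0.2, 6.4]
opening: 0.005
grip_force: 3.3
```

Emit:
carry_out(
  series=[
    [0,0,0.0005,0,0],
    [0,0,0.001,0,0],
  ],
)

```text
t: 24.48
eef_pos: [557.9, 290.3, 355.6]
tcp_rot: [-3.141, 0.0, -2.25]
ft_force: [-2.8, 0.2, 8.3]
opening: 0.001
grip_force: 3.8
```

Emit:
carry_out(
  series=[
    [0,0,0.0005,0,0],
    [0,0,0.001,0,0],
  ],
)

```text
t: 24.72
eef_pos: [558.0, 290.3, 354.8]
tcp_rot: [-3.141, 0.001, -2.25]
ft_force: [-2.8, -0.1, 9.1]
opening: 0.006
grip_force: 4.2
```

Emit:
carry_out(
  series=[
    [0,0,0.0005,0,0],
    [0,0,0.0005,0,0],
  ],
)

```text
t: 24.98
eef_pos: [557.9, 290.3, 354.3]
tcp_rot: [-3.141, 0.0, -2.25]
ft_force: [-3.2, -0.6, 7.6]
opening: 0.0
grip_force: 4.0
```

Emit:
carry_out(
  series=[
    [0,0,0.0005,0,0],
    [0,0,0.0005,0,0],
  ],
)

```text
t: 25.22
eef_pos: [557.9, 290.3, 353.9]
tcp_rot: [-3.141, 0.001, -2.25]
ft_force: [-4.3, 0.3, 8.8]
opening: 0.005
grip_force: 4.4
```

Emit:
carry_out(
  series=[
    [0,0,0.0005,0,0],
    [0,0,0.0005,0,0],
  ],
)

```text
t: 25.48
eef_pos: [557.9, 290.2, 353.6]
tcp_rot: [-3.141, 0.001, -2.25]
ft_force: [-3.9, -0.6, 11.4]
opening: 0.004
grip_force: 5.3
```

Emit:
carry_out(
  series=[
    [0,0,0.0005,0,0],
    [0,0,0.0005,0,0],
  ],
)

```text
t: 25.72
eef_pos: [557.9, 290.2, 353.3]
tcp_rot: [-3.141, 0.001, -2.25]
ft_force: [-5.2, -0.1, 12.5]
opening: 0.004
grip_force: 6.2
```

Emit:
carry_out(
  series=[
    [0,0,0.0004,0,0],
    [0,0,0.0004,0,0],
    [0,0,0.0004,0,0],
    [0,0,0.0004,0,0],
  ],
)

```text
t: 26.22
eef_pos: [557.9, 290.2, 353.1]
tcp_rot: [-3.141, 0.001, -2.25]
ft_force: [-5.6, -1.2, 14.0]
opening: 0.002
grip_force: 7.0
```

The force now climbs about 6 N per mm, so it is on the rubber cap. One more small push, a hold, then a slow release.

Emit:
carry_out(
  series=[
    [0,0,0.0004,0,0],
    [0,0,0.0004,0,0],
    [0,0,0.0004,0,0],
    [0,0,0.0004,0,0],
  ],
)

```text
t: 26.72
eef_pos: [557.8, 290.2, 352.9]
tcp_rot: [-3.141, 0.001, -2.25]
ft_force: [-5.8, -1.1, 15.9]
opening: 0.006
grip_force: 7.8
```

Emit:
carry_out(
  series=[
    [0,0,-0.0005,0,0],
    [0,0,-0.001,0,0],
    [0,0,-0.0015,0,0],
    [0,0,-0.002,0,0],
    [0,0,-0.003,0,0],
    [0,0,-0.003,0,0],
  ],
)

```text
t: 27.48
eef_pos: [558.1, 290.2, 354.3]
tcp_rot: [3.142, -0.0, -2.25]
ft_force: [0.6, 0.5, -0.7]
opening: 0.0
grip_force: 0.0
```

Checking for rebound: touch again and see where contact comes.

Emit:
carry_out(
  series=[
    [0,0,0.0005,0,0],
    [0,0,0.0007,0,0],
    [0,0,0.0007,0,0],
  ],
)

```text
t: 27.85
eef_pos: [558.0, 290.3, 353.7]
tcp_rot: [3.142, 0.0, -2.25]
ft_force: [-0.7, 0.5, 1.3]
opening: 0.006
grip_force: 0.0
```

Emit:
carry_out(
  series=[
    [0,0,0.0004,0,0],
    [0,0,0.0004,0,0],
  ],
)

```text
t: 28.1
eef_pos: [558.0, 290.3, 353.3]
tcp_rot: [3.142, 0.0, -2.25]
ft_force: [0.7, -0.4, -0.1]
opening: 0.005
grip_force: 0.0
```

Emit:
carry_out(
  series=[
    [0,0,-0.01,0,0],
    [0,0,-0.04,0,0],
    [0,0,-0.08,0,0],
    [0.04,0,-0.1,0,0],
    [0.09,0,-0.1,0,0],
    [0.14,0,-0.1,0,0],
    [0.14,0,-0.1,0,0],
    [0.14,0,-0.1,0,0],
  ],
)

```text
t: 29.1
eef_pos: [470.3, 181.4, 454.2]
tcp_rot: [-3.141, 0.001, -2.25]
ft_force: [0.2, -0.5, -0.3]
opening: 0.01
grip_force: 0.0
```

```bash
python3 - <<'E'
from h import *
shot('scene','s7'); shot('top','t7'); print(env.state()['t'])
a=cv2.imread('pics/s7.png')[170:290,220:350]; b=cv2.imread('pics/t7.png')[160:260,230:340]
cv2.imwrite('pics/m7.png',np.hstack([cv2.resize(a,(400,400),interpolation=3),cv2.resize(b,(400,400),interpolation=3)]))
E
```

```text
29.2
```

View pics/m7.png

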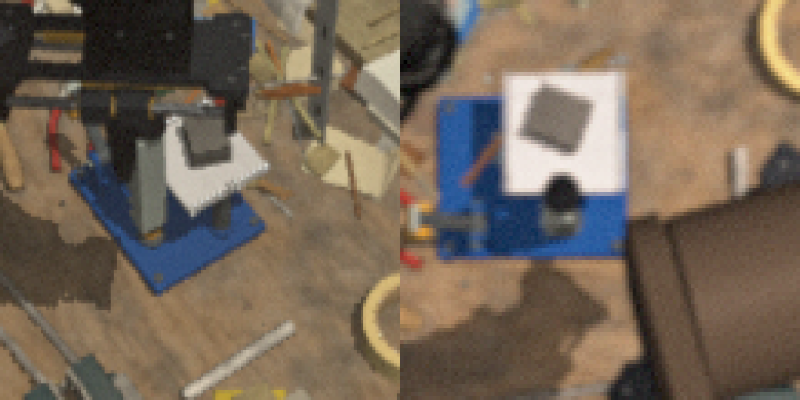

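The picture shows the stand lowered with its bar on the stop, block on the platform at (205,140), pawl out at (450,220) and the tube lying on the bench at (240,355). Handing in.

```bash
python3 -c "
from h import *
print(env.job_done())"
```

```text
the job is handed in; nothing more can be done
None
```

I handed the job in at about 29 s and was given no verdict. The pawl is over at its outer rest, the stand is pressed home on its stop (about 16 N, no rebound when I touched it again), the steel block stands in place, and the tube lies on the bench.

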